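# Click the oxygen regulator's selector wheel round to its pointer

### The job

Set the oxygen regulator: with a fingertip against the edge of its six-lobed black wheel, push the wheel round clockwise (seen from above), click by click, until the lobe with the raised ridge has clicked into place opposite the fixed steel pointer, and never turn it on past the pointer. Do not pick up or shove the regulator along the table, and leave the canister and the jar where they stand.

Things in the scene. Friction and masses are not known exactly. Their poses are not given: they have to be found in the camera images.
- regulator: Oxygen regulator, loose on the table on rubber feet, 2.6 kg: grey box 180 (x) x 130 (y) x 46 mm high. Origin: centre of its underside; +x points to the end with the round steel gauge (its top about 93 mm above the table), the -x end is roughly towards the robot. Brass and steel stubs stand out of its sides at x = +50 mm, up to 45 mm beyond the side faces.
- wheel_centre (a point): On the vertical axis of the black wheel at half its thickness, 58 mm above the table, 75 mm to -x of the regulator's origin; fixed to the regulator, same axes. The wheel lies flat: a disc of 38 mm radius, 16 mm thick (50 to 66 mm above the table), with six lobes every 60 degrees, each 12 mm wide with a round end centred 48 mm from the axis; tips at 54 mm.
- open_side (a point): Fixed to the regulator, 54 mm from the wheel's axis to -x, 58 mm high: where the tip of the nearest lobe stands whenever the wheel is clicked in (another then points straight to +x). The box ends 15 mm from the axis to -x, so here the wheel overhangs free table. The -x half of the wheel's edge is open; round the +x half stands a steel guard, 64 mm high, 60 to 65 mm from the axis.
- marked_lobe (a point): The one lobe with a raised aluminium ridge (40 x 6 mm, 3 mm high) running from the hub out to the lobe: the point on the top face of the wheel at the centre of this lobe's round end, 48 mm from the axis, 66 mm above the table. Turns with the wheel.
- pointer (a point): Tip of the fixed steel pointer, an upright 14 mm square post with one edge towards the wheel, on the regulator 59 mm from the wheel's axis towards +x, its top 69 mm above the table. The ridge must finish opposite this edge.
- selector (a joint): Angle of the wheel in rad, growing clockwise seen from above; 0 = ridge at the pointer. Spring clicks at multiples of pi/3 (1.047 rad); it starts 2 to 4 clicks before 0. Pushed more than half a click it snaps on to the next unless something stands in its lobes' way; less, it springs back. Up to 4 N at a lobe moves it. End stops about 1.5 clicks past 0 and 4.5 before.
- canister: White round filter canister with a steel band and a black neck, 76 mm diameter, 60 mm high, 0.3 kg, loose beside the regulator; origin centre of its underside. Leave alone.
- jar: Amber jar, 44 mm diameter, 65 mm high, 0.12 kg, loose beside the regulator; origin centre of its underside. Leave alone.

How it is judged:
At the end, for the whole second after the job is handed in: The wheel rests clicked in with the ridged lobe at the pointer (within 0.15 rad, about 8 mm at the rim), the regulator stands within 30 mm of where it was, and the canister and jar within 20 mm (value of joint selector between -0.15 and 0.15 rad and velocity of joint selector between -0.1 and 0.1 rad/s and distance of regulator from where it was at the start of the episode below 0.03 m and angle between regulator's own z axis and vertical below 0.1 rad and distance of each of canister, jar from where it was at the start of the episode below 0.02 m); the robot touches nothing.
It fails at once if the wheel is turned on past the pointer (more than half a click) (value of joint selector above 0.52 rad).
It fails at once if the regulator is lifted or shoved along (more than 30 mm) (distance of regulator from where it was at the start of the episode above 0.03 m or height (world z) of regulator above 0.01 m).
It fails at once if the canister or the jar is disturbed (more than 20 mm) or lifted (distance of any of canister, jar from where it was at the start of the episode above 0.02 m or height (world z) of any of canister, jar above 0.01 m).
It also fails if it takes over 58 s, if anything falls off the work surface, if the arm or the gripper's body presses on something with over 40 N, if the wrist force passes 120 N, or if a joint passes its speed limit or range.

### The arm

A 6-joint arm with a two-finger parallel gripper is mounted at the origin on the work surface. World frame = base frame: x ahead of the robot, y to its left, z up, the work surface at z = 0. Lengths are in m, angles in rad, forces in N, time in s.
With the tool pointing down it reaches from about 0.225 to 0.875 m from the base axis. Payload 3.4 kg.
Tool frame: the origin (TCP) lies where the fingers leave the gripper's body, on its centre line; the fingertips stand 73 mm ahead of it and the grasp point (between the pads) lies 54 mm ahead of it; x points along the fingers, y is the direction in which the jaws open and shut, and the axes are right-handed (so a half turn about x gives the same grasp; the last joint's range is limited). The gripper opens to 85 mm and grips with 20 to 120 N. Pads are 22 mm wide; open, the fingers measure 114 mm over their backs; the gripper's body (76 mm by 85 mm) begins 54 mm behind the grasp point. The pads swing forward as they close: fully open they stand 13 mm farther back than shut.
Start: joints at [-0.121, 0.276, 1.505, -0, 1.361, -0.121], TCP at [0.575, -0, 0.304] pointing down, gripper open.
Joint ranges: [-2.89, 2.89], [-0.75, 2.08], [0.22, 2.7], [-1.18, 4.32], [0.11, 2.71], [-2.7, 2.7]. Speed limits (rad/s): [2.57, 2.57, 3.14, 3.14, 3.14, 3.14].

### API

Orientations are given as a unit quaternion [w, x, y, z].
In Python, from rig import manip gives the robot as it stands.
- The arm moves only by the tool play_rows, never from a script. Its argument "steps" is a list of rows, each a list of 5 numbers: the closure, from 0 (fully open) to 1 (shut), then the shift along the tool's x, y, z as a fraction of full scale, then the turn about the tool's x as a fraction of full scale. In form: [[grip, tx, ty, tz, twist], ...]. A call has 1 to 20 rows; each row shifts and turns the commanded pose from where the row before left it, along the tool's axes as they then stand; what a row does not reach is not made up. Full scale, the value 1, is 0.03 m for a shift and 6 degrees for a turn. A row lasts 1/10 s, in which the tool goes at most 50 mm and 8.59 degrees, less where a joint would pass 70% of its speed; a pose out of reach is approached as far as the arm can. A call with a number of a shift or a turn outside -1 to 1 is refused whole. A call with a gripper value outside its range is refused whole. The fingers move at their own pace and stop on an object; "newtons" is the grip in N (left out, the last holds). Time passes only in rows, so rows that do not move let the fingers close. It gives the time, the measured TCP pose, the force and the opening at its end, in the units of the state.
- manip.get_state(): the state, without advancing time (a new reading comes with each control period).
- manip.get_image(name): name is "scene" or "side" or "wrist"; returns (picture, depth): 420x560x3 uint8, red, green, blue; 420x560 float32, m along the optical axis (not along the pixel's ray), 0 where there is no reading.
- manip.camera_model(name): a dict with "mtx" (3x3 intrinsics, pixels), "R" (3x3) and "t" (3): a world point X has camera coordinates R X + t. Camera axes: x right, y down, z forward; pixel columns grow to the right and rows downward; lengths in m; the calibration is good to about 2 mm. A picture is of the moment at which its call begins: read the wrist's pose just before it. camera_model takes no time and is no camera call; for the wrist camera it gives the pose at the moment of the call.
- manip.sign_off(): hands the job in, once; it reports no verdict.
Trained networks look in the newest picture that a camera, given by its name, has taken for a name from the list of things; names that differ only in an ending like _2 or _b are one class to them, and where a whole thing is asked for, a point or a joint stands for the part that bears it (a point fixed in the world has none). Each returns a list of dicts, best first, with "conf" (0 to 1); they miss things now and then, are a little off and sometimes report something else, mostly with a low value. They report only what shows in the picture. A call takes as long as a camera call.
- manip.regions_of(camera, query): "mask" (420x560 bool, what is visible of it).
- manip.mark_of(camera, query): "location" ([x, y, z] in m, in the coordinates of the camera as it stood for that picture, good to about 4 mm: a listed point, or the origin of a listed thing).
The state is a dict: "clock": time; "qpos": joint angles; "qd": joint speeds; "effort": joint torques, N m; "position": TCP position; "ee_rot": TCP orientation; "contact_force": force on the tool from outside, world axes, zero at the start; "moment": the same for the moment, N m; "width": finger opening in m.
Only numpy, scipy, OpenCV 4.12 (cv2) and the standard library are available. Lean on these libraries where they do the work, as an engineer would, in place of code of your own. Each camera call takes 0.05 s, during which the arm holds its last target.

## Working session

There is one attempt and no reset: what is moved stays moved. The work goes in short steps, Python scripts to look and compute and a tool call to move; the robot and the scene stay as the last step left them, time stands still between calls to the robot, and variables do not carry over. Pictures are saved under pics/ and viewed, and the job is handed in when it is done.

Besides the shell and the picture viewer there is one more tool, called after ">>>" as name(argument=value, ...) on one line, values as JSON. play_rows: Moves the arm, as the interface text tells. Its arguments: {"type":"object","properties":{"steps":{"type":"array","items":{"type":"array","items":{"type":"number"}}},"newtons":{"type":"number"}},"required":["steps"]}

```bash
mkdir -p pics; cat > h.py <<'E'
import numpy as np,cv2
from rig import manip
def snap(c,f):
    im,d=manip.get_image(c); cv2.imwrite('pics/'+f,im[:,:,::-1]); return im,d
def w(c,q,n=3):
    m=manip.camera_model(c); out=[]
    for r in manip.mark_of(c,q)[:n]:
        out.append((round(r['conf'],2),np.round(m['R'].T@(np.array(r['location'])-m['t']),4).tolist()))
    return out
E
python3 - <<'E'
from h import *
s=manip.get_state();print(s)
for c in ['scene','side','wrist']:
    snap(c,c+'0.png')
    for q in ['regulator','wheel_centre','open_side','marked_lobe','pointer','canister','jar']:
        print(c,q,w(c,q,2))
E
```

```text
{'clock': 0.0, 'qpos': array([-1.20996780e-01,  2.76626591e-01,  1.50612674e+00, -1.16106657e-05,
        1.36068140e+00, -1.20996110e-01]), 'qd': array([-0.0008292 ,  0.00067985,  0.00038154, -0.00055095,  0.00104759,
       -0.00016176]), 'effort': array([ 6.20495921e-04, -4.16768074e+01, -2.45808578e+01, -1.52056768e-04,
        1.11346930e-02,  1.69860516e-05]), 'position': array([5.74616556e-01, 3.97464006e-05, 3.03024104e-01]), 'ee_rot': array([ 0.49948996,  0.49959462,  0.50051049, -0.50040408]), 'contact_force': array([0.21401743, 0.14274703, 0.00543903]), 'moment': array([-0.05087692,  0.01160721, -0.04700239]), 'width': 0.08545467944941298}
scene regulator [(0.89, [0.6169, 0.0592, -0.0023])]
scene wheel_centre [(0.83, [0.5361, 0.0535, 0.0625])]
scene open_side [(0.8, [0.489, 0.0525, 0.059])]
scene marked_lobe [(0.96, [0.5197, 0.0107, 0.0684])]
scene pointer [(0.83, [0.5953, 0.0582, 0.0679])]
scene canister [(0.63, [0.5979, 0.2304, -0.0026])]
scene jar [(0.57, [0.6381, -0.1326, -0.0019])]
side regulator [(0.96, [0.6127, 0.0594, 0.0018])]
side wheel_centre [(0.92, [0.5413, 0.0474, 0.0562])]
side open_side [(0.8, [0.4859, 0.0533, 0.0569])]
side marked_lobe [(0.73, [0.5152, 0.0096, 0.0678])]
side pointer [(0.78, [0.5964, 0.0584, 0.0688]), (0.45, [0.6382, -0.1364, 0.0041])]
side canister [(0.81, [0.5976, 0.2296, 0.0007]), (0.17, [0.5167, 0.0115, 0.0669])]
side jar [(0.73, [0.6359, -0.137, -0.0018])]
wrist regulator [(0.69, [0.6144, 0.0569, -0.0008])]
wrist wheel_centre [(0.73, [0.5406, 0.0526, 0.0578])]
wrist open_side [(0.64, [0.4841, 0.0542, 0.0574])]
wrist marked_lobe [(0.79, [0.5151, 0.0124, 0.0674])]
wrist pointer [(0.9, [0.5978, 0.0575, 0.0672])]
wrist canister []
wrist jar [(0.96, [0.6413, -0.1309, -0.0015]), (0.6, [0.5418, 0.0523, 0.0574])]
```

View pics/wrist0.png

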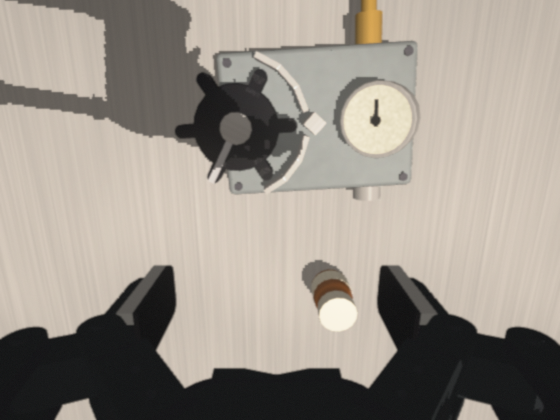

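View pics/scene0.png

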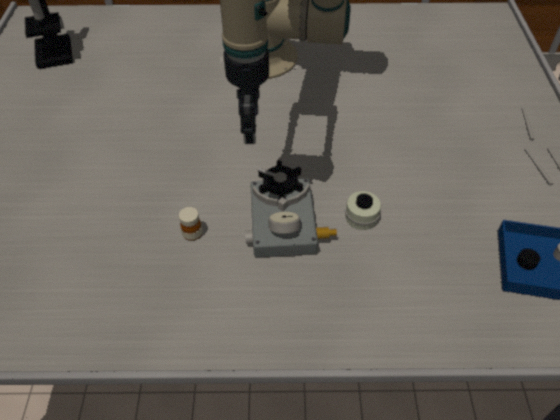

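View pics/side0.png

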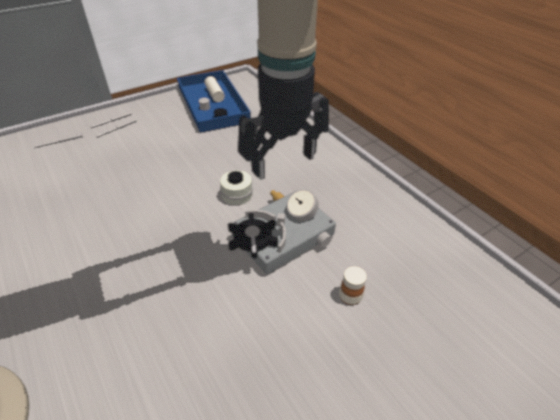

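The wrist picture shows the regulator with the wheel hub at about (236,127), the ridged lobe at lower left (215,175) and the pointer at (315,124). The jar is at (335,305). The ridge is about 120° counter-sense of the pointer, and turning clockwise it has 4 clicks to go (9 o'clock lobe pushed to +y). First I close the fingers and come down on the free -x side.

>>> play_rows(steps=[[1,0,-0.8,-0.2,0],[1,0,-0.8,-0.2,0],[1,0,-0.8,-0.2,0],[1,0,-0.8,-0.2,0],[1,0,-0.8,-0.2,0],[1,0.5,-0.5,-0.1,0],[1,0.8,0,0,0],[1,0.8,0,0,0],[1,0.8,0,0,0],[1,0.8,0,0,0],[1,0.8,0,0,0],[1,0.8,0,0,0],[1,0.8,0,0,0],[1,0.2,0,0,0],[1,0,0,0,0],[1,0,0,0,0]], newtons=40)

```text
clock: 2.8
position: [0.4408, 0.0329, 0.1157]
ee_rot: [0.5, 0.5, 0.5, -0.5]
contact_force: [-0.2, -0.7, 0.0]
width: 0.0001
```

```bash
python3 - <<'E'
from h import *
s=manip.get_state();print(s['clock'],s['position'],s['contact_force'],s['width'])
for c in ['scene','side','wrist']:
    im,d=snap(c,c+'1.png')
    for q in ['wheel_centre','open_side','marked_lobe','pointer']: print(c,q,w(c,q,1))
    if c!='wrist':
        m=manip.camera_model(c); 
        p=m['mtx']@(m['R']@np.array([.44,.033,.045])+m['t']); u,v=(p[:2]/p[2]).astype(int); print(u,v)
        o=im[max(0,v-60):v+60,max(0,u-50):u+90]; cv2.imwrite('pics/%s1c.png'%c,cv2.resize(o,None,fx=5,fy=5)[:,:,::-1])
E
```

```text
2.8 [0.4408493  0.03292047 0.11574318] [-0.23492399 -0.69945549  0.03300283] 0.00014678157461560842
scene wheel_centre [(0.7, [0.5348, 0.0529, 0.0585])]
scene open_side [(0.56, [0.4903, 0.0503, 0.0604])]
scene marked_lobe [(0.97, [0.5129, 0.0133, 0.0668])]
scene pointer [(0.86, [0.6024, 0.0602, 0.0684])]
270 151
side wheel_centre [(0.77, [0.542, 0.0523, 0.0549])]
side open_side [(0.64, [0.4811, 0.051, 0.0543])]
side marked_lobe [(0.59, [0.5139, 0.0105, 0.0696])]
side pointer [(0.97, [0.5957, 0.0552, 0.0712])]
211 267
wrist wheel_centre [(0.81, [0.5398, 0.0531, 0.0601])]
wrist open_side [(0.75, [0.4881, 0.0504, 0.0596])]
wrist marked_lobe [(0.65, [0.5136, 0.0106, 0.0635])]
wrist pointer []
```

View pics/side1c.png

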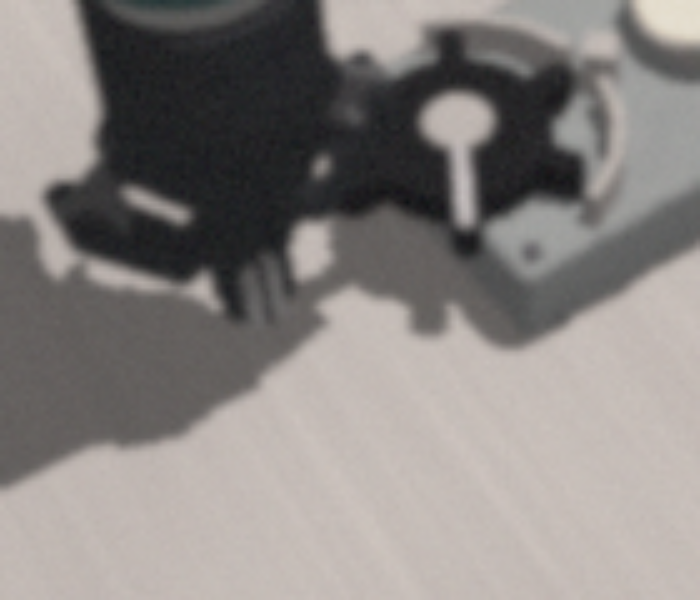

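View pics/wrist1.png

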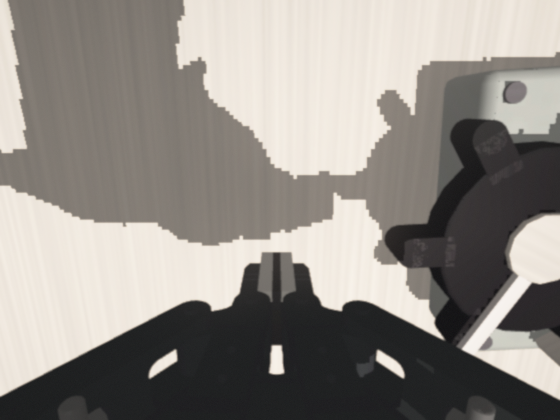

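```bash
python3 - <<'E'
from h import *
im,d=manip.get_image('wrist');m=manip.camera_model('wrist')
v,u=np.mgrid[:420,:560];K=m['mtx']
P=np.stack([(u-K[0,2])/K[0,0]*d,(v-K[1,2])/K[1,1]*d,d],-1)
W=(P-m['t'])@m['R']
ok=(d>0)&(im.sum(-1)<250)&(W[...,2]>0.03)&(W[...,0]<.60)&(v>240)
for z in np.arange(.035,.14,.008):
    k=ok&(W[...,2]>z)&(W[...,2]<z+.008)&(W[...,1]<0.06)
    a=W[k]
    a=a[(abs(a[:,0]-.44)<.065)&(abs(a[:,1]-.033)<.03)] if len(a) else a
    if len(a): print(round(z,3),len(a),np.round(a.min(0),3),np.round(a.max(0),3))
E
```

```text
0.043 63 [0.428 0.039 0.047] [0.486 0.051 0.051]
0.051 376 [0.427 0.039 0.051] [0.505 0.054 0.059]
0.059 1924 [0.426 0.038 0.059] [0.505 0.057 0.067]
0.067 372 [0.426 0.039 0.067] [0.505 0.057 0.075]
0.075 693 [0.424 0.022 0.075] [0.455 0.045 0.083]
0.083 1885 [0.407 0.025 0.083] [0.471 0.047 0.091]
0.091 5465 [0.401 0.023 0.091] [0.478 0.047 0.099]
0.099 5204 [0.393 0.023 0.099] [0.485 0.049 0.107]
0.107 7464 [0.389 0.024 0.107] [0.491 0.051 0.115]
0.115 11014 [0.382 0.027 0.115] [0.498 0.051 0.123]
0.123 11625 [0.38  0.036 0.123] [0.5   0.052 0.131]
0.131 3289 [0.385 0.045 0.131] [0.496 0.054 0.139]
0.139 1 [0.447 0.054 0.139] [0.447 0.054 0.139]
```

>>> play_rows(steps=[[1,0,0.2,0.07,0],[1,0,0.4,0,0],[1,0,0.4,0,0],[1,0,0.4,0,0],[1,0,0,0,0],[1,0,0,0,0]])

```text
clock: 4.2
position: [0.4822, 0.0309, 0.1147]
ee_rot: [0.5, 0.5, 0.5, -0.5]
contact_force: [-0.3, -0.1, 0.6]
width: 0.0001
```

```bash
python3 - <<'E'
from h import *
s=manip.get_state();print(s['clock'],s['position'],s['contact_force'])
snap('wrist','wrist2.png');print(w('wrist','marked_lobe',1))
E
```

```text
4.2 [0.48223959 0.03090818 0.11465474] [-0.25598668 -0.08895199  0.59552485]
[]
```

View pics/wrist2.png

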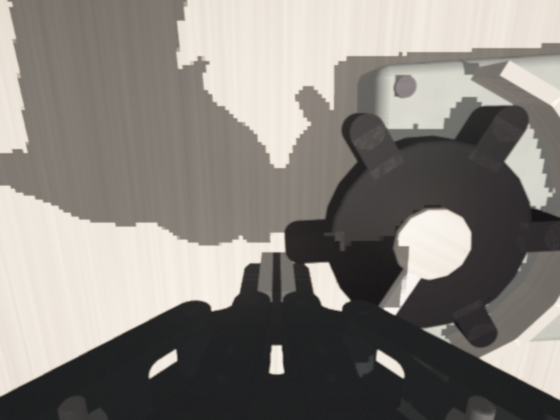

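The wrist picture shows the finger (270–310, 253) just below the nine o'clock lobe (tip at 287, 240), overlapping it by about 8 mm. I push in +y now.

>>> play_rows(steps=[[1,0,0,-0.15,0],[1,0,0,-0.15,0],[1,0,0,-0.15,0],[1,0,0,-0.15,0],[1,0,0.02,-0.15,0],[1,0,0.02,-0.15,0],[1,0,0.02,-0.15,0],[1,0,0.02,-0.15,0],[1,0,0,0,0],[1,0,0,0,0]])

```text
clock: 5.3
position: [0.4849, 0.0675, 0.1151]
ee_rot: [0.5, 0.501, 0.5, -0.499]
contact_force: [0.4, 0.3, -0.2]
width: -0.0001
```

```bash
python3 - <<'E'
from h import *
s=manip.get_state();print(s['clock'],s['position'],s['contact_force'])
snap('wrist','wrist3.png');print(w('wrist','marked_lobe',1))
snap('side','side3.png');print(w('side','marked_lobe',1))
E
```

```text
5.3 [0.48494577 0.06752708 0.11507462] [ 0.39659176  0.31167219 -0.20682174]
[]
[(0.87, [0.4924, 0.047, 0.0697])]
```

View pics/wrist3.png

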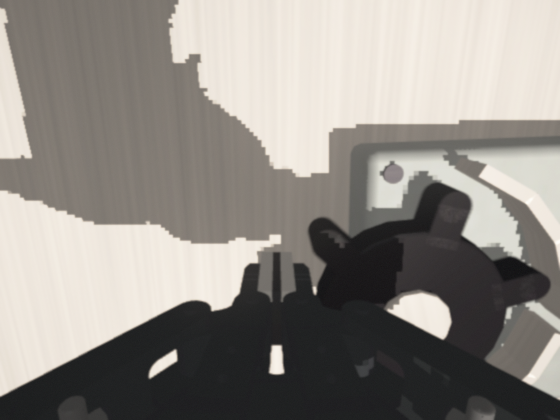

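The wheel snapped on; the ridge is now at nine o'clock. I withdraw and go back around.

>>> play_rows(steps=[[1,0,-0.4,0,0],[1,0,-0.5,0,0],[1,0,-0.5,0,0],[1,0,0,0.4,0],[1,0,0,0.4,0],[1,0,0,0.42,0],[1,0,0,0,0],[1,0,0,0,0]])

```text
clock: 6.3
position: [0.443, 0.0296, 0.1149]
ee_rot: [0.5, 0.501, 0.499, -0.5]
contact_force: [-0.3, -0.2, -1.0]
width: 0.0002
```

```bash
cat > c.py <<'E'
from h import *
import sys
s=manip.get_state();print(s['clock'],s['position'],s['contact_force'])
for c in ['wrist','side','scene']:
    snap(c,c+sys.argv[1]+'.png')
    print(c,[w(c,q,1) for q in ['marked_lobe','wheel_centre','regulator','open_side']])
E
python3 c.py 4
```

```text
6.3 [0.44299701 0.02957908 0.11490889] [-0.33633139 -0.21711878 -0.98014604]
wrist [[(0.76, [0.4879, 0.0559, 0.0678])], [(0.92, [0.5422, 0.0587, 0.0583])], [], [(0.94, [0.4867, 0.0568, 0.0597])]]
side [[(0.93, [0.4909, 0.0533, 0.0684])], [(0.59, [0.5431, 0.0514, 0.0576])], [(0.91, [0.6137, 0.0589, 0.0016])], [(0.83, [0.485, 0.0545, 0.0577])]]
scene [[(0.7, [0.4913, 0.0531, 0.0669])], [(0.72, [0.5353, 0.0592, 0.0589])], [(0.62, [0.6179, 0.0618, -0.0053])], [(0.56, [0.4884, 0.0566, 0.056])]]
```

View pics/wrist4.png

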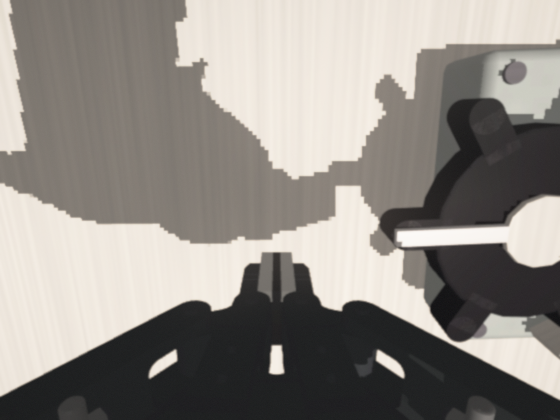

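```bash
python3 - <<'E'
from h import *
for c in ['side','scene']:
    m=manip.camera_model(c)
    def pr(X):
        p=m['mtx']@(m['R']@np.array(X)+m['t']); return p[:2]/p[2]
    a=cv2.imread(f'pics/{c}0.png',0)
    u,v=pr([.66,.06,.06]).astype(int); 
    T=a[v-14:v+14,u-16:u+16]
    J=np.array([(pr([.66+dx,.06+dy,.06])-pr([.66,.06,.06]))/.001 for dx,dy in((.001,0),(0,.001))]).T
    for k in ['3','4']:
        try: b=cv2.imread(f'pics/{c}{k}.png',0)
        except: continue
        if b is None: continue
        best=None
        r=cv2.matchTemplate(b[v-26:v+26,u-28:u+28],T,cv2.TM_CCOEFF_NORMED)
        _,s,_,(x,y)=cv2.minMaxLoc(r)
        def sub(a_,b_,c_): return 0.5*(a_-c_)/(a_-2*b_+c_)
        dx=x+sub(r[y,x-1],r[y,x],r[y,x+1])-12; dy=y+sub(r[y-1,x],r[y,x],r[y+1,x])-12
        print(c,k,round(s,3),dx,dy,np.linalg.solve(J,[dx,dy])*1000,'mm')
E
```

```text
side 3 0.996 0.08264351 -0.23073769 [0.54697535 0.47415828] mm
side 4 0.996 0.073919296 -0.22581387 [0.52314589 0.47189735] mm
scene 4 0.99 0.20990276 0.16311169 [0.42376356 0.42083923] mm[ WARN:0@0.682] global loadsave.cpp:275 findDecoder imread_('pics/scene3.png'): can't open/read file: check file path/integrity
```

The gauge has moved less than 0.5 mm, but the wheel end looks about 3 mm further to +y (a slight yaw). I shift the insertion by 3 mm and push more slowly.

>>> play_rows(steps=[[1,0,0,-0.1,0],[1,0,0.4,0,0],[1,0,0.4,0,0],[1,0,0.5,0,0],[1,0,0,0,0],[1,0,0,-0.1,0],[1,0,0,-0.1,0],[1,0,0,-0.1,0],[1,0,0,-0.1,0],[1,0,0,-0.1,0],[1,0,0,-0.1,0],[1,0,0.02,-0.1,0],[1,0,0.02,-0.1,0],[1,0,0.02,-0.1,0],[1,0,0.02,-0.1,0],[1,0,0,-0.1,0],[1,0,0,-0.1,0],[1,0,0,0,0]])

```text
clock: 8.85
position: [0.4848, 0.0701, 0.1152]
ee_rot: [0.5, 0.501, 0.5, -0.499]
contact_force: [0.8, -0.7, -0.6]
width: 0.0
```

>>> play_rows(steps=[[1,0,-0.4,0,0],[1,0,-0.5,0,0],[1,0,-0.5,0,0],[1,0,0,0.4,0],[1,0,0,0.4,0],[1,0,0,0.4,0],[1,0,0,0,0],[1,0,0,0,0]])

```text
clock: 9.65
position: [0.4424, 0.0326, 0.1149]
ee_rot: [0.5, 0.501, 0.499, -0.5]
contact_force: [0.7, -0.1, 0.4]
width: 0.0003
```

```bash
python3 c.py 5
```

```text
9.65 [0.44241861 0.03261252 0.11491968] [ 0.66192982 -0.11906583  0.37910874]
wrist [[(0.63, [0.5102, 0.0966, 0.0661])], [(0.61, [0.5387, 0.057, 0.0565])], [], [(0.85, [0.4838, 0.0578, 0.0602])]]
side [[(0.81, [0.516, 0.0961, 0.0678])], [(0.82, [0.54, 0.0497, 0.0567])], [(0.7, [0.6122, 0.0595, 0.0031])], [(0.72, [0.4851, 0.0568, 0.0563])]]
scene [[(0.79, [0.5158, 0.0972, 0.0678])], [], [(0.68, [0.6207, 0.0615, -0.0049])], [(0.57, [0.4872, 0.0564, 0.0573])]]
```

View pics/wrist5.png

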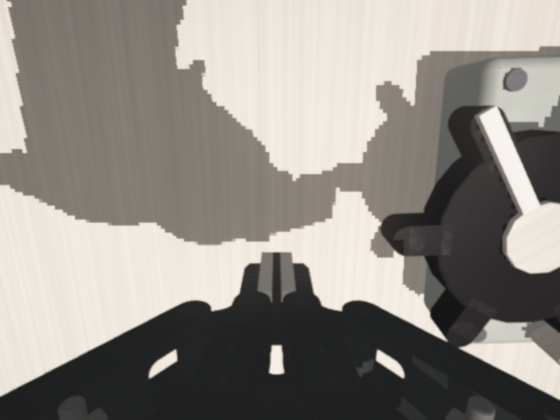

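The ridge lobe is now at about 120° (485,115), so two clicks are left. The box has barely moved. I repeat the push.

>>> play_rows(steps=[[1,0,0,-0.05,0],[1,0,0.4,0,0],[1,0,0.4,0,0],[1,0,0.55,0,0],[1,0,0,0,0],[1,0,0,-0.1,0],[1,0,0,-0.1,0],[1,0,0,-0.1,0],[1,0,0,-0.1,0],[1,0,0,-0.1,0],[1,0,0,-0.1,0],[1,0,0.02,-0.1,0],[1,0,0.02,-0.1,0],[1,0,0.02,-0.1,0],[1,0,0.02,-0.1,0],[1,0,0,-0.1,0],[1,0,0,-0.1,0],[1,0,0,0,0]])

```text
clock: 12.2
position: [0.4857, 0.0717, 0.1152]
ee_rot: [0.5, 0.501, 0.5, -0.499]
contact_force: [-1.1, -0.5, 0.3]
width: -0.0
```

>>> play_rows(steps=[[1,0,-0.45,0,0],[1,0,-0.5,0,0],[1,0,-0.5,0,0],[1,0,0,0.4,0],[1,0,0,0.4,0],[1,0,0,0.4,0],[1,0,0,0,0],[1,0,0,0,0]])

```text
clock: 13.0
position: [0.4418, 0.0341, 0.1149]
ee_rot: [0.5, 0.501, 0.499, -0.5]
contact_force: [-0.1, 1.1, 0.2]
width: 0.0002
```

```bash
python3 c.py 6
```

```text
13.0 [0.44182688 0.0340924  0.11494514] [-0.09956946  1.13633241  0.22630468]
wrist [[], [(0.83, [0.5409, 0.0547, 0.0596])], [], [(0.77, [0.4875, 0.0573, 0.0584])]]
side [[(0.81, [0.5629, 0.0981, 0.0686])], [(0.6, [0.5393, 0.0541, 0.0566])], [(0.92, [0.6159, 0.0566, -0.0006])], [(0.96, [0.4862, 0.0571, 0.0604])]]
scene [[(0.9, [0.5637, 0.0994, 0.0665])], [(0.87, [0.5357, 0.0557, 0.0621])], [(0.78, [0.6161, 0.0611, -0.0031])], [(0.88, [0.4913, 0.0544, 0.0586])]]
```

View pics/wrist6.png

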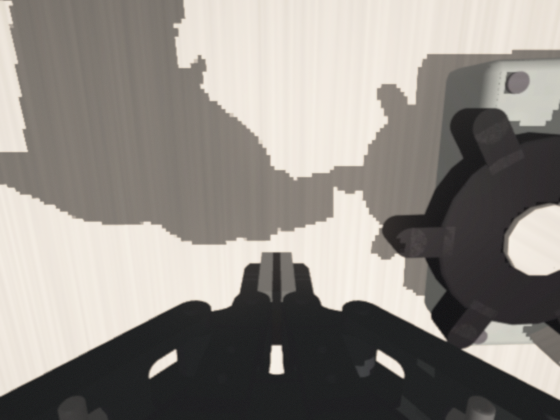

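The ridge is now at 60° (0.563, 0.098). One click remains, and the stroke's end limits how far the lobe can be pushed.

>>> play_rows(steps=[[1,0,0,0,0],[1,0,0.4,0,0],[1,0,0.4,0,0],[1,0,0.55,0,0],[1,0,0,0,0],[1,0,0,-0.1,0],[1,0,0,-0.1,0],[1,0,0,-0.1,0],[1,0,0,-0.1,0],[1,0,0,-0.1,0],[1,0,0,-0.1,0],[1,0,0.02,-0.1,0],[1,0,0.02,-0.1,0],[1,0,0.02,-0.1,0],[1,0,0.02,-0.1,0],[1,0,0,-0.1,0],[1,0,0,-0.1,0],[1,0,0,0,0]])

```text
clock: 15.55
position: [0.4852, 0.0716, 0.1152]
ee_rot: [0.5, 0.501, 0.5, -0.499]
contact_force: [-0.2, -0.1, -0.2]
width: 0.0003
```

>>> play_rows(steps=[[1,0,-0.45,0,0],[1,0,-0.5,0,0],[1,0,-0.5,0,0],[1,-0.8,-0.3,0,0],[1,-0.8,0,0,0],[1,-0.8,0,0,0],[1,-0.8,0,0,0],[1,-0.8,0,0,0],[1,0,0,0,0],[1,0,0,0,0],[1,0,0,0,0]])

```text
clock: 16.65
position: [0.4305, 0.0709, 0.2339]
ee_rot: [0.499, 0.5, 0.501, -0.5]
contact_force: [0.2, 0.8, 0.3]
width: 0.0003
```

```bash
python3 c.py 7; python3 - <<'E'
import cv2
a=cv2.imread('pics/scene7.png')[130:280,150:400];cv2.imwrite('pics/scene7c.png',cv2.resize(a,None,fx=3,fy=3))
E
```

```text
16.65 [0.43050415 0.07091395 0.23385018] [0.21385159 0.81685137 0.29598972]
wrist [[(0.97, [0.5841, 0.0558, 0.0679])], [(0.58, [0.5417, 0.0574, 0.0569])], [], [(0.78, [0.4889, 0.0585, 0.0593])]]
side [[(0.72, [0.5876, 0.0582, 0.0668])], [(0.62, [0.5411, 0.0532, 0.0545])], [(0.57, [0.6138, 0.0564, 0.0021])], [(0.68, [0.4831, 0.0588, 0.0573])]]
scene [[(0.85, [0.5881, 0.0597, 0.0667])], [(0.93, [0.5372, 0.0576, 0.0606])], [(0.83, [0.6183, 0.0602, -0.0045])], [(0.77, [0.4891, 0.0557, 0.0604])]]
```

View pics/wrist7.png

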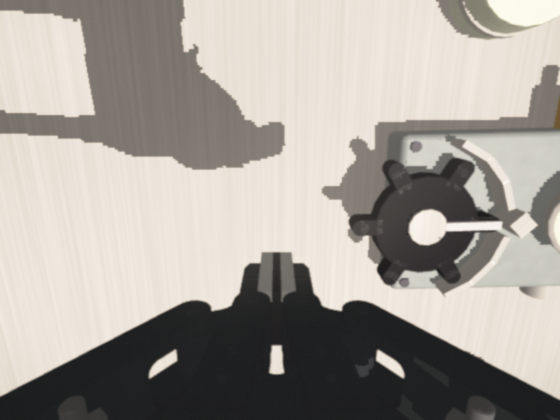

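View pics/scene7c.png

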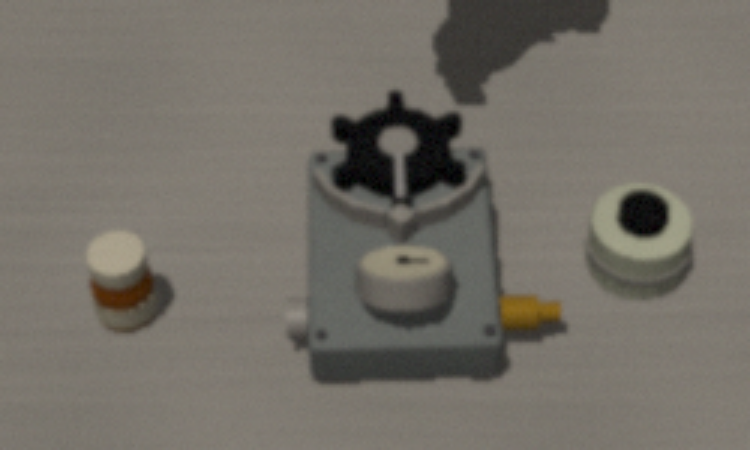

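The wrist picture shows the ridge running from the hub (428,227) straight to the pointer (523,224). In the scene crop the jar and canister stand as before, and the arm is clear.

```bash
python3 -c "
from rig import manip
print(manip.sign_off())"
```

```text
the job is handed in; nothing more can be done
None
```

I turned the wheel clockwise by four clicks, with the closed fingertips pushing the nine o'clock lobe each time. Then I raised the gripper clear and handed the job in at about 17 s. No verdict was reported.

- **Wheel:** the last pictures show the ridge pointing straight at the pointer. All three cameras put the ridged lobe at about (0.587, 0.058), where the lobe facing the pointer should stand.
- **Regulator:** matching the camera pictures after the first push showed the gauge had moved less than 1 mm. The wheel end looked 3–4 mm further to +y, probably a slight yaw, and it stayed about there afterwards. The last readings of the regulator's origin were within about 3 mm of where they started.
- **Canister and jar:** they look unmoved in the final scene picture. I did not measure their positions again.
- **Contact:** the gripper was clear of everything at the end, and the force readings between moves stayed near zero.

The readings of the wheel's centre differed between cameras by up to 5 mm in each picture set, and by about 8 mm at most in the middle of the job, so I set the push positions from averages.

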